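# Release the wide carton from the two-lane dispenser

## Robot

A 6-joint arm with a two-finger parallel gripper is mounted at the origin on the work surface. World frame = base frame: x ahead of the robot, y to its left, z up, the work surface at z = 0. Lengths are in mm, angles in rad, forces in N, time in s.
With the tool pointing down it reaches from about 275 to 850 mm from the base axis. Payload 19 kg.
Tool frame: the origin (TCP) lies at the very end of the fingers, on their centre line; the grasp point (between the pads) lies 19 mm behind it; z points along the fingers, y is the line along which they close (so a half turn about z gives the same grasp; the last joint's range is limited). The gripper opens to 85 mm and grips with 20 to 120 N. Pads are 22 mm wide; open, the fingers measure 114 mm over their backs; the gripper's body (76 mm by 85 mm) begins 54 mm behind the grasp point. The pads swing forward as they close: fully open they stand 13 mm farther back than shut.
Start: joints at [-1.258, 0.15, 1.437, -0, 1.554, -0.134], TCP at [248.418, -518.535, 231.267] pointing down, gripper open.
Joint ranges: [-2.8, 2.8], [-0.68, 2.1], [0.12, 2.68], [-1.39, 4.53], [0.16, 2.79], [-2.81, 2.81]. Speed limits (rad/s): [1.89, 1.89, 2.22, 3.01, 3.01, 3.01].

## Interface

Orientations are given as a rotation vector (axis times angle).
In Python, from cell import env gives the robot as it stands.
- The arm moves only by the shell command python3 -m pendant 'ROWS'. ROWS is a JSON object of lists of equal length, an entry for each row: "dp": the shift along the tool's x, y, z in m, a list of three; "turn": the turn about the tool's z in degrees; "hand": the closure, from 0 (fully open) to 1 (shut). In form: {"dp": [[tx, ty, tz], ...], "turn": [turn, ...], "hand": [hand, ...]}. A call has 1 to 12 rows; each row is the pose to reach, as a shift and turn from the pose commanded when the call began, along the tool's axes at that moment; what a row does not reach only later rows make up. A row lasts 1/10 s, in which the tool goes at most 50 mm and 8.59 degrees, less where a joint would pass 70% of its speed; a pose out of reach is approached as far as the arm can. A call with a gripper value outside its range is refused whole. The fingers move at their own pace and stop on an object; the grip force is fixed at half the most. Time passes only in rows, so rows that repeat a pose let the fingers close. It gives the time, the measured TCP pose, the force, the opening and the grip force at its end, in the units of the state.
- env.get_obs(): the state, without advancing time (a new reading comes with each control period).
- env.grab_frame(name): name is "side" or "top" or "wrist"; returns a dict with "img" (420x560x3 uint8, blue, green, red), "fx", "fy", "cx", "cy" (pixels), "T" (4x4, takes a point from camera to world coordinates); the wrist camera has in their place "tool_from_camera" (4x4, takes a point from camera to tool coordinates, whose origin is the TCP and whose axes are the flange's). Camera axes: x right, y up, looking along -z (the intrinsics and any distortion apply to the point x, -y, -z); pixel columns grow to the right and rows downward; lengths in mm; the calibration is good to about 2 mm. The wrist camera is an equidistant fisheye: a pixel r from the principal point sees the ray r / f radians off the axis. A picture is of the moment at which its call begins: read the wrist's pose just before it. There is no depth.
- env.job_done(): hands the job in; it is judged then, once.
The state is a dict: "time_s": time; "joint_positions": joint angles; "qvel": joint speeds; "effort": joint torques, N m; "eef_pos": TCP position; "eef_rot": TCP orientation; "ft_force": force on the tool from outside, world axes, zero at the start; "torque": the same for the moment, N m; "grip_width": finger opening in mm; "grip_force": force on a finger pad.
Only numpy, scipy, OpenCV 4.12 (cv2) and the standard library are available. Lean on these libraries where they do the work, as an engineer would, in place of code of your own. Each camera call takes 0.05 s, during which the arm holds its last target. There are 200 camera calls.

## Task

Of the two cartons waiting in the sloping dispenser, let out the wider one: press down the lever pad on that carton's side so that its gate lifts, keep it down until the carton has slid into the tray, then let the lever come back up so that the gate is shut again. Leave the narrower carton behind its gate without working its lever, do not touch or carry either carton, and do not disturb the other things on the table.

Things in the scene. Friction and masses are not known exactly. Their poses are not given: they have to be found in the camera images.
- dispenser: fixed two-lane chute, origin on the table under its middle, x = the way the cartons slide (roughly away from the robot), y left, z up. Floor falls at 0.49 rad from 118 high at x -70 to 22 high at x +110; highest point about 145. Lanes 74 wide at y +40 (left) and -40 (right), walls 18 high. Each side's lever works its own lane's gate; levers and pads reach y +-144
- tray (a point): centre of the floor of the grey catch tray at the foot of the chute, fixed to it; inside 137 along x, 168 along y, walls 34 high on three sides, 18 below the chute lip; axes as the dispenser's
- carton_wide_center (a point): centre of the wider carton: pale printed board, 78 long, 64 wide, 30 high, about 0.12 kg; lies on the slope against the gate of the left or the right lane
- carton_narrow_center (a point): centre of the narrower carton, same look, 78 long, 38 wide, 30 high; lies in the other lane against its gate
- left_pad (a point): centre of the top face of the left (+y) lever's black rubber press pad (40 along x, 54 along y), outside the chute, robot-side end, about 133 above the table at rest, free air below. At rest tipped 0.25 rad, robot-side edge higher; fully pressed as much the other way, 43 mm lower and 4 mm nearer the robot end (-x of the dispenser)
- right_pad (a point): centre of the top face of the right (-y) lever's black rubber press pad (40 along x, 54 along y), outside the chute, robot-side end, about 133 above the table at rest, free air below. At rest tipped 0.25 rad, robot-side edge higher; fully pressed as much the other way, 43 mm lower and 4 mm nearer the robot end (-x of the dispenser)
- lever_left (a joint): left lever angle (rad): 0 at rest, gate shut; 0.5 at the stop, gate fully raised; grows as the left pad is pressed. Hinge 82 mm from the pad. From about 0.35 the gate clears a 30 mm high carton. A spring returns it when let go (2 N on the pad to start, 5 N at the stop)
- lever_right (a joint): right lever angle (rad): 0 at rest, gate shut; 0.5 at the stop, gate fully raised; grows as the right pad is pressed. Hinge 82 mm from the pad. From about 0.35 the gate clears a 30 mm high carton. A spring returns it when let go (2 N on the pad to start, 5 N at the stop)
- tape_roll: roll of packing tape lying flat, 100 outside, 76 hole, 48 high (bystander; origin at the centre of its underside)
- label_roll: roll of paper labels standing on end, 64 diameter, 60 high, on the table between the two lever pads (bystander; origin at the centre of its underside)
- marker: marker pen lying, 130 long, 15 thick (bystander; origin at the centre of its underside)
- box_knife: orange box knife lying, 150 x 24 x 16 (bystander; origin at the centre of its underside)
- tall_carton: pale retail carton standing on end, 60 x 60 x 110 high (bystander; origin at the centre of its underside)
- flat_carton: pale retail carton lying on the table, 90 x 60 x 35 high (bystander; origin at the centre of its underside)
- mug: white mug, 80 diameter, 90 high (bystander; origin at the centre of its underside)
Things that resemble listed ones, but are neither listed nor needed, are in the scene too. What is shaped like the part that bears carton_wide_center but black or purple is not meant.

How it is judged:
By the outcome, as a careful person would: the job done as asked, in the order asked, and still so for the second after the job is handed in, with the robot touching nothing.
It also fails if it takes over 35 s, if anything falls off the work surface, if the arm or the gripper's body presses on something with over 40 N, if the wrist force passes 120 N, or if a joint passes its speed limit or range.

## Working session

There is one attempt and no reset: what is moved stays moved. The work goes in short steps, Python scripts to look and compute and a shell command to move; the robot and the scene stay as the last step left them, time stands still between calls to the robot, and variables do not carry over. Pictures are saved under pics/ and viewed, at most 10 in all, crops included, and the job is handed in when it is done.

```bash
mkdir -p pics; python3 - <<'E'
from cell import env
import cv2,numpy as np
np.set_printoptions(precision=3,suppress=True)
o=env.get_obs();print(o['time_s'],o['eef_pos'],o['eef_rot'],o['ft_force'])
for n in('top','side'):
    f=env.grab_frame(n);cv2.imwrite(f'pics/{n}0.png',f['img']);print(n,[f[k] for k in('fx','fy','cx','cy')],f['T'],[k for k in f])
E
```

```text
0.0 [ 248.334 -518.328  230.671] [-3.062 -0.696  0.   ] [-0.187 -1.136 -0.315]
top [531.399554053382, 531.399554053382, 282.0789145070997, 208.08552769170686] [[  -0.019    0.997   -0.076  462.682]
 [  -1.      -0.019    0.001  -77.121]
 [  -0.001    0.076    0.997 1358.202]
 [   0.       0.       0.       1.   ]] ['img', 'fx', 'fy', 'cx', 'cy', 'T']
side [427.24183379259426, 427.24183379259426, 280.3309230024, 208.10971347801188] [[    0.994     0.035    -0.102   455.547]
 [   -0.105     0.515    -0.851 -1070.765]
 [    0.022     0.856     0.516   723.601]
 [    0.        0.        0.        1.   ]] ['img', 'fx', 'fy', 'cx', 'cy', 'T']
```

View pics/top0.png

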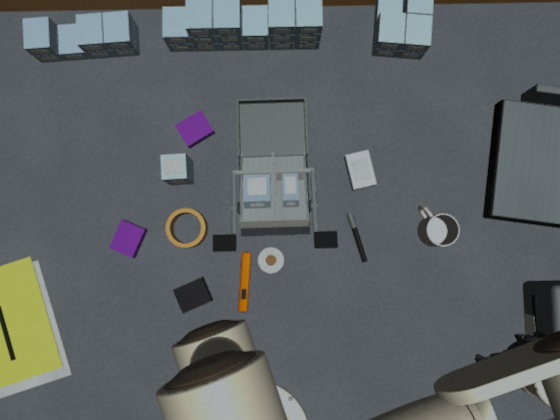

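View pics/side0.png

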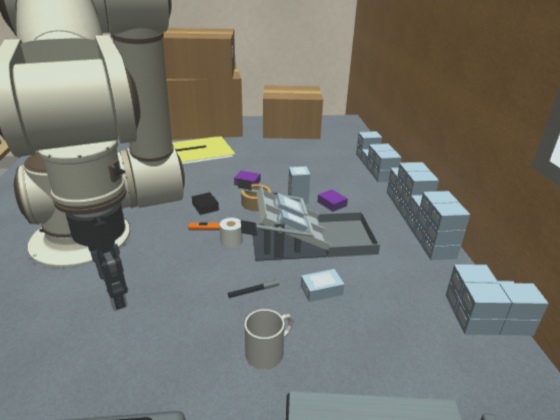

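The top view shows the chute at about (272,170). The left carton (257,188) looks wider than the right one (290,188), and the pads are at (224,243) left and (325,240) right. I'll enlarge this and measure.

```bash
cat > h.py <<'E'
import numpy as np
def ray(f,u,v,z):
    T=np.array(f['T']);d=T[:3,:3]@np.array([(u-f['cx'])/f['fx'],-(v-f['cy'])/f['fy'],-1])
    o=T[:3,3];return o+d*(z-o[2])/d[2]
E
python3 - <<'E'
from cell import env
import cv2,numpy as np
from h import ray
np.set_printoptions(precision=1,suppress=True)
f=env.grab_frame('top');cv2.imwrite('pics/top1.png',cv2.resize(f['img'][150:270,195:345],None,fx=5,fy=5,interpolation=cv2.INTER_CUBIC))
print('L',ray(f,224,243,133),'R',ray(f,325,240,133),'label',ray(f,271,260,60),'knife',ray(f,245,282,16),'tape',ray(f,186,228,48))
print(ray(f,239,100,34),ray(f,306,100,34))
E
```

```text
L [477.7  57.2 133. ] R [ 480.1 -175.3  133. ] label [435.2 -48.7  60. ] knife [380.6  18.4  16. ] tape [517.5 159.8  48. ]
[840.4  26.   34. ] [ 837.1 -144.1   34. ]
```

View pics/top1.png

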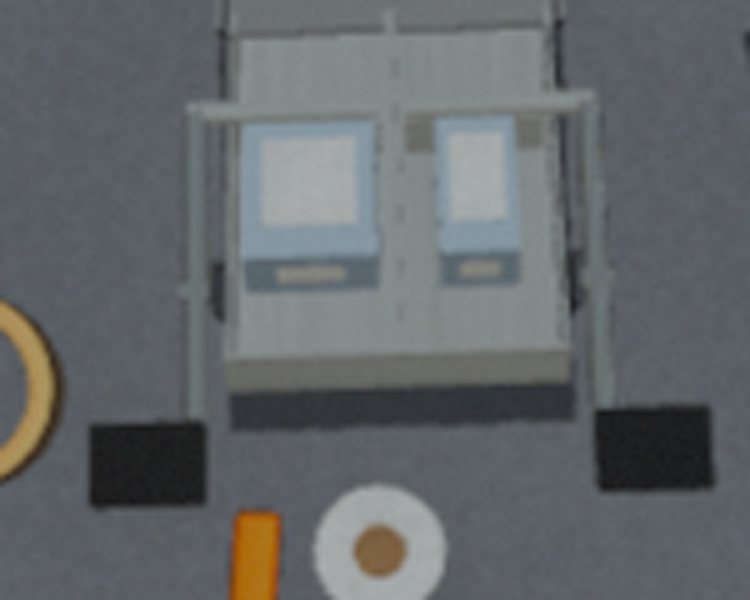

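The wider carton is in the left lane: about 27 px, or 63 mm, against about 16 px. The pads measure 232 mm apart where 234 is expected, so the left pad is at about (478, 57). Next I need the shifts in the tool frame.

```bash
python3 - <<'E'
from cell import env
import numpy as np
from scipy.spatial.transform import Rotation as R
np.set_printoptions(precision=4,suppress=True)
o=env.get_obs();M=R.from_rotvec(o['eef_rot']).as_matrix();print(M)
print(M.T@(np.array([476,59,185])-o['eef_pos'])/1000, np.degrees(np.arctan2(M[1,0],M[0,0])))
E
```

```text
[[ 0.9019  0.432  -0.0003]
 [ 0.432  -0.9018  0.0009]
 [ 0.0001 -0.0009 -1.    ]]
[ 0.4547 -0.4223  0.0463] 25.597652702504444
```

```bash
python3 -m pendant '{"dp":[[0.03,-0.028,0],[0.065,-0.06,0],[0.1,-0.093,0],[0.135,-0.125,0],[0.17,-0.158,0],[0.205,-0.19,0],[0.24,-0.223,0],[0.275,-0.255,0],[0.31,-0.288,0],[0.345,-0.32,0],[0.38,-0.353,0],[0.4,-0.371,0]],"turn":[2,4,6,8,10,12,14,16,18,20,23,25.6],"hand":[1,1,1,1,1,1,1,1,1,1,1,1]}'
```

```text
time_s: 1.35
eef_pos: [449.3, -8.1, 231.3]
eef_rot: [-3.141, 0.0, -0.0]
ft_force: [0.6, -1.4, -1.1]
grip_width: 0.2
grip_force: 0.0
```

```bash
python3 -m pendant '{"dp":[[0.015,-0.035,0],[0.027,-0.067,0.01],[0.027,-0.067,0.04],[0.027,-0.067,0.066],[0.027,-0.067,0.066],[0.027,-0.067,0.066]],"turn":[0,0,0,0,0,0],"hand":[1,1,1,1,1,1]}'
python3 - <<'E'
from cell import env
import cv2,numpy as np
f=env.grab_frame('wrist');g=env.grab_frame('side')['img'][140:290,170:390]
cv2.imwrite('pics/w1.png',np.hstack([cv2.resize(f['img'],(400,300)),cv2.resize(g,(400,273)) if 0 else cv2.resize(g,(400,300))]))
E
```

```text
time_s: 1.95
eef_pos: [475.9, 55.8, 165.9]
eef_rot: [-3.142, 0.0, 0.0]
ft_force: [0.7, -0.1, -0.1]
grip_width: 0.3
grip_force: 0.0
```

View pics/w1.png

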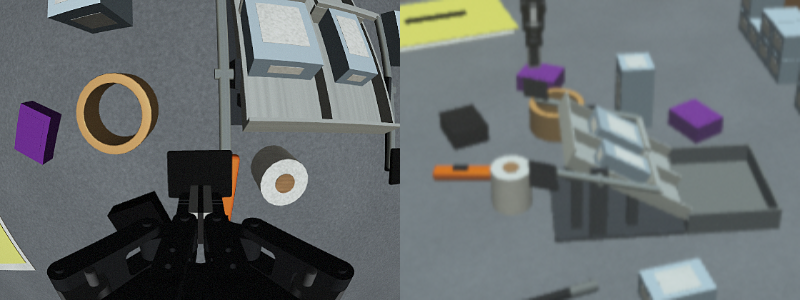

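The fingertips stand centrally over the left pad in the wrist view. Pressing now.

```bash
python3 -m pendant '{"dp":[[0,0,0.02],[0,0,0.033],[-0.001,0,0.043],[-0.001,0,0.053],[-0.002,0,0.063],[-0.002,0,0.07],[-0.002,0,0.07],[-0.002,0,0.07],[-0.002,0,0.07],[-0.002,0,0.07],[-0.002,0,0.07],[-0.002,0,0.07]],"turn":[0,0,0,0,0,0,0,0,0,0,0,0],"hand":[1,1,1,1,1,1,1,1,1,1,1,1]}'
python3 - <<'E'
from cell import env
import cv2,numpy as np
f=env.grab_frame('top')['img'][80:260,170:390];g=env.grab_frame('side')['img'][140:290,170:390]
cv2.imwrite('pics/p1.png',np.hstack([cv2.resize(f,(400,327)),cv2.resize(g,(400,327))]))
E
```

```text
time_s: 3.25
eef_pos: [473.9, 55.9, 95.4]
eef_rot: [-3.142, -0.0, -0.0]
ft_force: [-1.4, -0.3, 3.5]
grip_width: -0.3
grip_force: 2.3
```

View pics/p1.png

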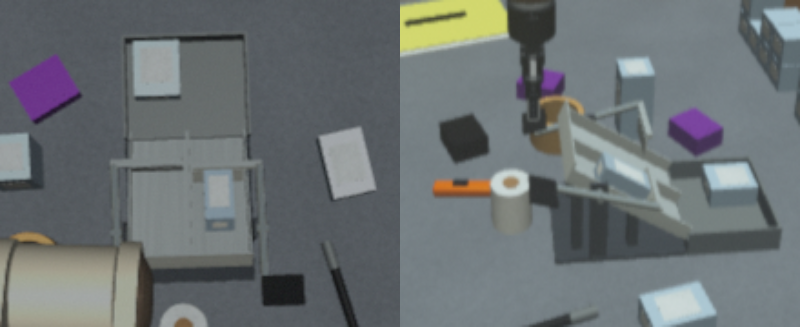

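The wide carton lies flat in the tray against its far end, and the narrow one is still behind its gate. Letting the lever up now.

```bash
python3 -m pendant '{"dp":[[0.001,0,-0.01],[0.001,0,-0.02],[0.002,0,-0.03],[0.002,0,-0.04],[0.002,0,-0.055],[0.002,0,-0.08],[0.002,0,-0.11],[-0.04,0,-0.12],[-0.08,0,-0.12],[-0.12,0,-0.12],[-0.12,0,-0.12],[-0.12,0,-0.12]],"turn":[0,0,0,0,0,0,0,0,0,0,0,0],"hand":[1,1,1,1,1,1,1,1,1,1,1,1]}'
python3 - <<'E'
from cell import env
import cv2,numpy as np
f=env.grab_frame('top')['img'][80:260,170:390];g=env.grab_frame('side')['img'][140:290,170:390]
cv2.imwrite('pics/p2.png',np.hstack([cv2.resize(f,(400,327)),cv2.resize(g,(400,327))]))
E
```

```text
time_s: 4.55
eef_pos: [353.7, 55.9, 216.2]
eef_rot: [3.142, -0.0, 0.003]
ft_force: [-0.4, -0.6, 0.4]
grip_width: -0.1
grip_force: 0.0
```

View pics/p2.png

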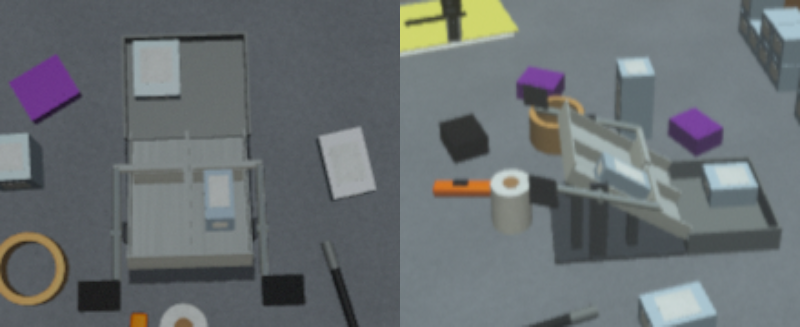

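```bash
python3 - <<'E'
from cell import env
import cv2,numpy as np
a=cv2.imread('pics/top0.png').astype(int);b=env.grab_frame('top')['img'].astype(int)
d=abs(a-b).max(2)
for n,(y0,y1,x0,x1) in dict(padL=(230,256,208,240),barL=(165,180,230,243),padR=(230,256,310,342),lever=(180,232,230,238),narrow=(165,215,278,305),tape=(205,250,165,208),label=(246,275,257,286)).items(): print(n,d[y0:y1,x0:x1].max(),d[y0:y1,x0:x1].mean())
E
```

```text
padL 9 3.925480769230769
barL 8 5.0
padR 12 4.138221153846154
lever 9 4.730769230769231
narrow 10 6.134074074074074
tape 10 4.908527131782946
label 10 5.784780023781213
```

The lever, gate, narrow carton and bystanders all match the first picture to within noise.

```bash
python3 -c "
from cell import env
print(env.job_done())"
```

```text
the job is handed in; nothing more can be done
None
```

The wider carton (left lane) slid into the tray and its gate is shut again; the narrower carton is still behind its gate, nothing else I checked had moved, and the job was handed in at about 4.7 s.

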